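Clamp the lid of a shipping case

TASK

Swing the yellow clamp strap fully across the shipping case's lid until its notched end is home at the catch stud, and then push the red cam lever all the way down so that it lies along the strap. Leave the lid lying in its rim, leave the tape roll, small carton and tape gun where they are, and finish with the robot clear of everything.

Things in the scene. Friction and masses are not known exactly. Their poses are not given: they have to be found in the camera images.
- case: blue shipping case, full and immovable, 260 mm along its x, 200 mm along its y, rim 112 mm high. Origin: centre of its underside, on the table; z up. Strap hinge on a steel bracket on its +y wall, at x=+30, y=+112 mm in the case's frame; thin upright catch stud (14 mm head, top 140 mm above the table) on its -y wall at x=+30, y=-108 mm.
- lid: loose grey lid, 248 x 188 x 12 mm, lying in the case's rim with 2 mm play; its top is flush with the rim, 112 mm above the table. Origin: centre of its underside.
- strap (a joint): angle of the yellow clamp strap about its upright hinge, rad. 0 = fully across the lid, at its stop, running along the case's -y from hinge to stud; grows as it swings open, the free end moving towards the case's -x (at 1.57 it would point along -x); 1.3 is the open stop. Stays where left; turning it takes about 0.12 N m (1 to 2 N at mid-length).
- strap_hinge (a point): point on the strap's hinge axis at the height of the strap's top, 132 mm above the table. Its x axis points across the strap to the side that leads when closing, its -y axis along the strap to the free end, z up.
- strap_end (a point): middle of the strap's top at its free end, 236 mm from the hinge axis; axes as strap_hinge. The strap is a flat bar 26 mm wide, 240 mm long from hinge axis to free end, 14 mm high: underside 118 mm, top 132 mm above the table, 6 mm clear of the lid.
- lever (a joint): angle of the red cam lever on the strap, rad. 0 = upright; it grows as the lever is pushed over towards the strap's hinge and down; 1.5 = fully down against its stop, lying along the strap's top. It starts leaning between 0.3 and 0.7 and stays where it is left; turning it takes about 0.15 N m (about 3 N near its tip).
- lever_pivot (a point): middle of the lever's horizontal pivot pin, which runs across the strap 175 mm from the strap's hinge axis, 140 mm above the table. It turns with the lever (z along the lever to its tip; the lever's outer face, the one to push, looks to -y).
- lever_tip (a point): middle of the end of the lever, 67 mm from the pivot. The lever is 9 mm thick and 26 mm wide (16 mm on its inner 30 mm).
- tape_roll: loose brown roll of packing tape lying flat, 100 mm across, 48 mm high; origin at the centre of its underside. To be left alone.
- carton: loose small cardboard carton, 100 x 80 x 70 mm; origin at the centre of its underside. To be left alone.
- tape_gun: loose tape gun lying on its side, black roll 70 mm across, blue frame and handle, about 200 x 100 mm, 55 mm high; origin under the centre of its roll. To be left alone.

How it is judged (in metres and radians):
On the way, in this order (a step that is already met when the one before it is completed fails the run):
1. the strap is fully across the lid, with the lever still up (value of joint strap below 0.05 rad and value of joint lever below 1 rad), for 0.2 s.
2. the lever is pushed fully down with the strap still across (value of joint strap below 0.05 rad and value of joint lever above 1.38 rad), for 0.2 s.
At the end, for the whole second after the job is handed in: the strap is within 0.05 rad of its closed stop, the lever at 1.38 rad or more (fully down is 1.5), the lid lies still in the rim (its height within 5 mm), and the tape roll, carton and tape gun are within 20 mm of where they began (all of step 2 and z of lid in the frame of case between 0.095 and 0.105 m and linear speed of lid below 0.02 m/s and distance of each of tape_roll, carton, tape_gun from where it was at the start of the episode below 0.02 m); the robot touches nothing.
It fails at once if the lever is pushed down before the strap is across (value of joint strap above 0.12 rad and value of joint lever above 1.2 rad).
It fails at once if the lid is lifted or shifted by more than 10 mm (distance of lid from where it was at the start of the episode above 0.01 m).
It fails at once if the tape roll is moved more than 20 mm or lifted (distance of tape_roll from where it was at the start of the episode above 0.02 m).
It fails at once if the carton is moved more than 20 mm or lifted (distance of carton from where it was at the start of the episode above 0.02 m).
It fails at once if the tape gun is moved more than 20 mm or lifted (distance of tape_gun from where it was at the start of the episode above 0.02 m).
It also fails if it takes over 51 s, if anything falls off the work surface, if the arm or the gripper's body presses on something with over 40 N, if the wrist force passes 120 N, or if a joint passes its speed limit or range.

ROBOT

A 6-joint arm with a two-finger parallel gripper is mounted at the origin on the work surface. World frame = base frame: x ahead of the robot, y to its left, z up, the work surface at z = 0. Lengths are in m, angles in degrees, forces in N, time in s.
With the tool pointing down it reaches from about 0.3 to 0.775 m from the base axis. Payload 14.6 kg.
Tool frame: the origin (TCP) lies midway between the tips of the shut fingers; the grasp point (between the pads) lies ctrl.grip_depth behind it (ctrl.grip_depth is the distance from the TCP to the grasp point, in m); x points along the fingers, z is the direction in which the jaws open and shut, and the axes are right-handed (so a half turn about x gives the same grasp; the last joint's range is limited). The gripper opens to 94 mm and grips with 3 to 60 N. Pads are 16 mm wide; open, the fingers measure 119 mm over their backs; the gripper's body (75 mm by 177 mm) begins 78 mm behind the grasp point.
Start: joints at [-67.07, 17.183, 87.147, -0, 75.671, -3.816], TCP at [0.248, -0.491, 0.205] pointing down, gripper open.
Joint ranges: [-173.82, 173.82], [-45.26, 126.66], [13.44, 144.39], [-59.66, 239.66], [0, 175.72], [-146.38, 146.38]. Speed limits (degrees/s): [127.2, 127.2, 147.25, 180, 180, 180].

INTERFACE

Orientations are given as a 3x3 rotation matrix whose columns are the frame's x, y, z axes.
In Python, from rig import ctrl gives the robot as it stands. The module is installed in compiled form; this text tells all that it offers.
- The arm moves only by the tool servo_tool, never from a script. Its argument "steps" is a list of rows, each a list of 3 entries, a list of its own where there are three numbers: the shift along the tool's x, y, z in units of 30 mm (1.0 is 30 mm), then the turn, a rotation vector about the tool's x, y, z in units of 6 degrees (1.0 is 6 degrees), then the closure in counts, from 0 (fully open) to 255 (shut). In form: [[[tx, ty, tz], [rx, ry, rz], fingers], ...]. A call has 1 to 20 rows; each row is the pose to reach, as a shift and turn from the pose measured when the call began, along the tool's axes at that moment; what a row does not reach only later rows make up. A row lasts 1/10 s, in which the tool goes at most 50 mm and 8.59 degrees, less where a joint would pass 70% of its speed; a pose out of reach is approached as far as the arm can. A call with a gripper value outside its range is refused whole. The fingers move at their own pace and stop on an object; the grip force is fixed at half the most. Time passes only in rows, so rows that repeat a pose let the fingers close. It gives the time, the measured TCP pose, the force and the opening at its end, in the units of the state.
- ctrl.read_state(): the state, without advancing time (a new reading comes with each control period).
- ctrl.get_image(name): name is "side" or "top" or "wrist"; returns (picture, depth): 384x512x3 uint8, red, green, blue; 384x512 float32, m along the optical axis (not along the pixel's ray), 0 where there is no reading.
- ctrl.camera_params(name): a dict with "intrinsics" (3x3 intrinsics, pixels), "world_to_cam" (4x4, takes a point from world to camera coordinates); the wrist camera has in their place "mount" (4x4, takes a point from camera to tool coordinates, whose origin is the TCP and whose axes are the tool frame's). Camera axes: x right, y down, z forward; pixel columns grow to the right and rows downward; lengths in m; the calibration is good to about 2 mm. The wrist camera is an equidistant fisheye: a pixel r from the principal point sees the ray r / f radians off the axis. A picture is of the moment at which its call begins: read the wrist's pose just before it. camera_params takes no time and is no camera call.
- ctrl.hand_in(): hands the job in, once; it reports no verdict.
The state is a dict: "time": time; "qpos": joint angles; "qd": joint speeds; "joint_efforts": joint torques, N m; "eef_pos": TCP position; "orientation": TCP orientation; "ft_force": force on the tool from outside, world axes, zero at the start; "moment": the same for the moment, N m; "gripper_width": finger opening in m.
Only numpy, scipy, OpenCV 4.12 (cv2) and the standard library are available. Lean on these libraries where they do the work, as an engineer would, in place of code of your own. Each camera call takes 0.05 s, during which the arm holds its last target. There are 200 camera calls.

## Working session

There is one attempt and no reset: what is moved stays moved. The work goes in short steps, Python scripts to look and compute and a tool call to move; the robot and the scene stay as the last step left them, time stands still between calls to the robot, and variables do not carry over. Pictures are saved under pics/ and viewed, on a budget of 10 in all, crops included, one or two more only if the job needs it, and the job is handed in when it is done.

Besides the shell and the picture viewer there is one more tool, called after ">>>" as name(argument=value, ...), one argument or row to a line, values as JSON. servo_tool: Moves the arm, as the interface text tells. Its arguments: {"type":"object","properties":{"steps":{"type":"array"}},"required":["steps"]}

```bash
mkdir -p pics
python3 - <<'E'
from rig import ctrl
import cv2,numpy as np
s=ctrl.read_state();print(s,ctrl.grip_depth)
a=[]
for n in("top","side"):
    im,d=ctrl.get_image(n);np.savez(f"{n}0.npz",im=im,d=d);p=ctrl.camera_params(n);print(n,p)
    cv2.imwrite(f"pics/{n}0.png",im[:,:,::-1])
print(ctrl.camera_params("wrist"))
E
```

```text
{'time': 0.0, 'qpos': array([-6.70704946e+01,  1.72170498e+01,  8.71811953e+01, -1.73171165e-03,
        7.56710122e+01, -3.81584890e+00]), 'qd': array([-0.09360106, -0.00651226, -0.02820411,  0.09690202,  0.02873525,
        0.05692913]), 'joint_efforts': array([-4.19859134e-03, -5.31813276e+01, -3.52743816e+01,  7.06927897e-02,
        2.44660873e-02, -1.15788298e-04]), 'eef_pos': array([ 0.24739812, -0.49091043,  0.20486612]), 'orientation': array([[-4.97903463e-04,  8.93012074e-01,  4.50032430e-01],
       [ 1.10184714e-03,  4.50032702e-01, -8.93011396e-01],
       [-9.99999269e-01,  5.12334818e-05, -1.20803564e-03]]), 'ft_force': array([ 0.25022114, -0.17010404, -0.59734571]), 'moment': array([0.00885698, 0.02742659, 0.01051559]), 'gripper_width': 0.09406769753831817} 0.0188
top {'intrinsics': array([[422.04036444,   0.        , 255.45998477],
       [  0.        , 422.04036444, 189.80068104],
       [  0.        ,   0.        ,   1.        ]]), 'world_to_cam': array([[-0.01139663, -0.99977746, -0.01775228,  0.02035162],
       [-0.98350083,  0.01441305, -0.18032851,  0.59150049
[... 384 characters left out ...]
  [-0.37714397,  0.65557053, -0.65420922,  0.31578515],
       [ 0.34502503, -0.55607431, -0.75613431,  1.00308834],
       [ 0.        ,  0.        ,  0.        ,  1.        ]])}
{'intrinsics': array([[297.31863964,   0.        , 252.75369226],
       [  0.        , 297.31863964, 189.78289217],
       [  0.        ,   0.        ,   1.        ]]), 'mount': array([[-1.64381836e-03, -2.57454163e-01,  9.66289114e-01,
        -1.78279098e-01],
       [ 5.81642121e-04, -9.66290502e-01, -2.57453544e-01,
         7.46511443e-02],
       [ 9.99998480e-01,  1.38827588e-04,  1.73815225e-03,
        -5.01631464e-04],
       [ 0.00000000e+00,  0.00000000e+00,  0.00000000e+00,
         1.00000000e+00]])}
```

View pics/top0.png

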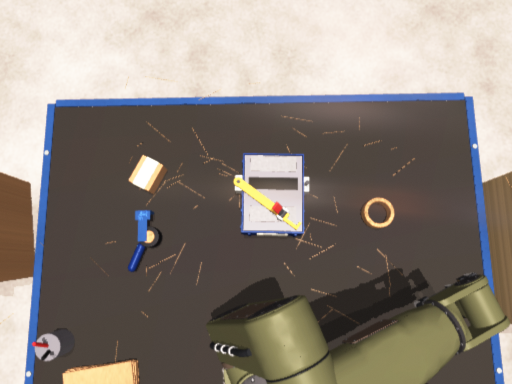

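View pics/side0.png

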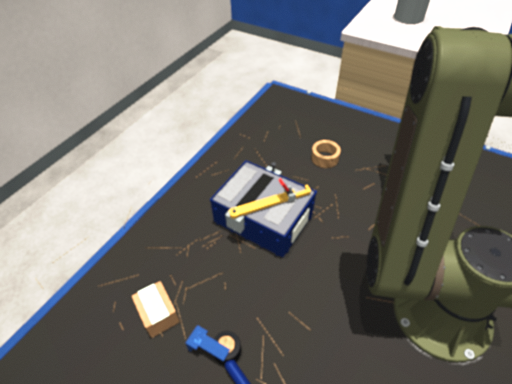

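Top view: the case is near (273,195), with its hinge on the left at (239,182), the stud on the right at (307,184), and the strap's free end at (297,227). The red lever is at (280,211). The side view agrees. Next I measure these from both views.

```bash
cat > h.py <<'E'
import numpy as np,cv2
from rig import ctrl
def pts(n,im,d,mask):
    p=ctrl.camera_params(n);K=p["intrinsics"];T=np.linalg.inv(p["world_to_cam"])
    v,u=np.nonzero(mask&(d>0));z=d[v,u]
    c=np.c_[(u-K[0,2])/K[0,0]*z,(v-K[1,2])/K[1,1]*z,z]
    return c@T[:3,:3].T+T[:3,3]
def ray(n,u,v,h):
    p=ctrl.camera_params(n);K=p["intrinsics"];T=np.linalg.inv(p["world_to_cam"])
    r=T[:3,:3]@[(u-K[0,2])/K[0,0],(v-K[1,2])/K[1,1],1];o=T[:3,3]
    return o+r*(h-o[2])/r[2]
def masks(im):
    h=cv2.cvtColor(im,cv2.COLOR_RGB2HSV).astype(int);H,S,V=h[...,0],h[...,1],h[...,2]
    return {"yellow":(H>22)&(H<34)&(S>150)&(V>120),"red":((H<6)|(H>174))&(S>150)&(V>100),
            "blue":(H>108)&(H<125)&(S>150)}
E
python3 - <<'E'
from h import *
for n,box in(("top",(140,245,228,320)),("side",(150,260,200,325))):
    f=np.load(n+"0.npz");im,d=f["im"],f["d"];m=masks(im);B=np.zeros(d.shape,bool);B[box[0]:box[1],box[2]:box[3]]=1
    for k in m:
        P=pts(n,im,d,m[k]&B);print(n,k,len(P),P.min(0).round(3),P.max(0).round(3),np.median(P,0).round(3))
        if k=="yellow":
            v,u=np.nonzero(m[k]&B);W=np.array([ray(n,a,b,.132) for a,b in zip(u,v)])
            r=cv2.minAreaRect(W[:,:2].astype(np.float32)*1000);print(" rect at .132",r,cv2.boxPoints(r).round(0).tolist())
        if k=="red": 
            i=P[:,2].argmax();print(" highest",P[i].round(3),P[P[:,2]>P[:,2].max()-.015].mean(0).round(3))
    # lid/case outline
    P=pts(n,im,d,B);Q=P[(abs(P[:,2]-.112)<.008)];r=cv2.minAreaRect(Q[:,:2].astype(np.float32)*1000);print(" rim",r,np.median(Q[:,2]))
    if n=="top":
        big=cv2.resize(im[140:245,225:325],None,fx=6,fy=6,interpolation=cv2.INTER_CUBIC);cv2.imwrite("pics/crop.png",big[:,:,::-1])
E
```

```text
top yellow 8 [ 0.454 -0.111  0.127] [0.614 0.08  0.137] [ 0.517 -0.039  0.132]
 rect at .132 ((535.1865234375, -16.71796417236328), (248.86416625976562, 14.44642448425293), 52.574554443359375) [[454.0, -111.0], [465.0, -120.0], [617.0, 78.0], [605.0, 86.0]]
top red 59 [ 0.5   -0.067  0.132] [ 0.524 -0.042  0.202] [ 0.511 -0.054  0.185]
 highest [ 0.511 -0.042  0.202] [ 0.515 -0.05   0.196]
top blue 46 [ 0.438 -0.146  0.003] [0.701 0.056 0.115] [ 0.446 -0.098  0.067]
 rim ((574.1387939453125, -41.831329345703125), (241.65179443359375, 261.0003662109375), 89.00042724609375) 0.11239255597783016
side yellow 79 [ 0.456 -0.127  0.127] [0.612 0.082 0.136] [0.552 0.009 0.132]
 rect at .132 ((539.917236328125, -22.286102294921875), (250.85269165039062, 28.74180030822754), 52.88374328613281) [[453.0, -114.0], [476.0, -131.0], [627.0, 69.0], [604.0, 86.0]]
side red 31 [ 0.5   -0.055  0.166] [ 0.525 -0.039  0.202] [ 0.508 -0.047  0.192]
 highest [ 0.525 -0.051  0.202] [ 0.515 -0.044  0.198]
side blue 1350 [ 0.439 -0.217 -0.005] [0.946 0.065 0.117] [0.518 0.056 0.066]
 rim ((574.90234375, -40.39790344238281), (245.1258087158203, 261.8421630859375), 87.89137268066406) 0.11330643334994078
```

View pics/crop.png

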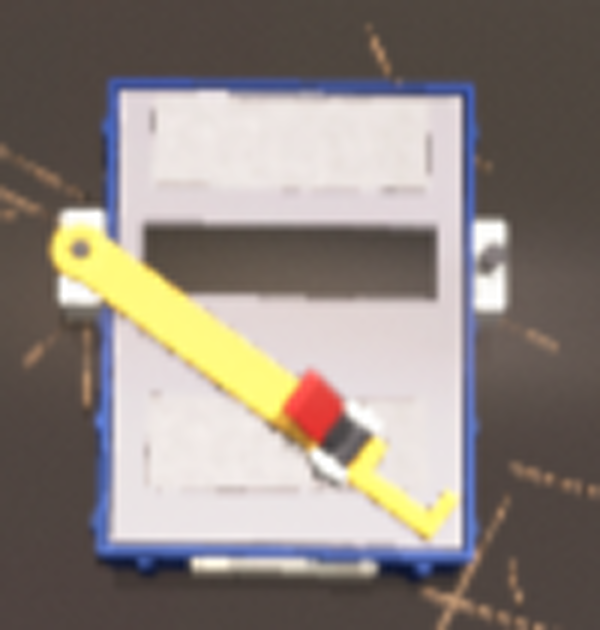

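Run:
```python
from h import *
px=lambda a,b:(225+(a+.5)/6-.5,140+(b+.5)/6-.5)
H=ray("top",*px(80,248),.132);S=ray("top",*px(488,259),.140)
print("hinge",H,"stud",S)
for c in((117,92),(467,92),(467,545),(107,545)):print(ray("top",*px(*c),.112).round(4))
E=ray("top",*px(445,515),.132);print("end",E)
y=(S-H)[:2];L=np.linalg.norm(y);y/=L;print("L",L,"dir",y)
# side view of hinge: project
p=ctrl.camera_params("side");
for P in(H,S):
    c=p["world_to_cam"]@np.r_[P,1];print((p["intrinsics"]@c[:3]/c[2])[:2])
```

```text
hinge [0.60717781 0.06736646 0.132     ] stud [ 0.59633525 -0.14920855  0.14      ]
[0.6984 0.0479 0.112 ]
[ 0.6952 -0.1438  0.112 ]
[ 0.4477 -0.136   0.112 ]
[0.4501 0.0548 0.112 ]
end [ 0.46178093 -0.12312305  0.132     ]
L 0.21684625062147392 dir [-0.05000114 -0.99874916]
[234.38360476 211.44409802]
[274.06512576 164.7003248 ]
```

>>> servo_tool(
  steps=[
    [[-2,1,-0.8],[0,0,0],255],
    [[-2,2.5,-2],[0.5,0,0],255],
    [[-2,4,-3.1],[1,0,0],255],
    [[-2,5.5,-4.3],[1.5,0,0],255],
    [[-2,7,-5.5],[2,0,0],255],
    [[-2,8.5,-6.6],[2.5,0,0],255],
    [[-2,10,-7.8],[3,0,0],255],
    [[-2,11.2,-8.7],[3.5,0,0],255],
    [[-2,12.3,-9.6],[4,0,0],255],
    [[-2,13.2,-10.3],[4.45,0,0],255],
    [[-2,14,-10.9],[4.45,0,0],255],
    [[-2,14,-10.9],[4.45,0,0],255],
    [[-2,14,-10.9],[4.45,0,0],255],
  ],
)

```text
time: 1.4
eef_pos: [0.4754, -0.0091, 0.2648]
orientation: [[-0.001, 1.0, 0.003], [0.001, 0.003, -1.0], [-1.0, -0.001, -0.001]]
ft_force: [0.9, -0.6, -0.3]
gripper_width: 0.0007
```

Run:
```python
from h import *
s=ctrl.read_state();print(s["time"],s["eef_pos"],s["orientation"].round(3),s["ft_force"],s["gripper_width"])
im,d=ctrl.get_image("wrist");cv2.imwrite("pics/w1.png",im[:,:,::-1])
```

```text
1.4 [ 0.47540597 -0.00906006  0.26483442] [[-0.001  1.     0.003]
 [ 0.001  0.003 -1.   ]
 [-1.    -0.001 -0.001]] [ 0.88675569 -0.64492883 -0.25042606] 0.0007232723147545217
```

View pics/w1.png

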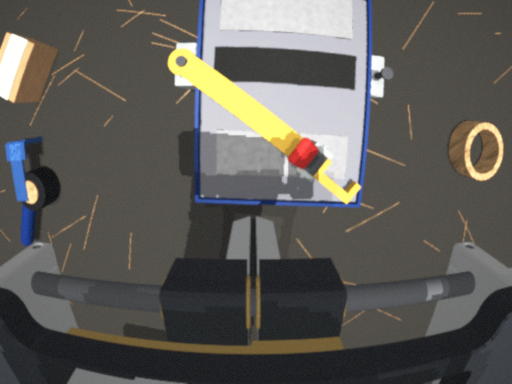

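Wrist view: the fingers are over the near lid edge, on the strap's trailing side. The hinge is at (181,61), the stud at (388,73), the strap end at about (345,192) and the red lever at (305,152). I'll refine with the wrist camera's rays.

```bash
cat >> h.py <<'E'
def wray(u,v,h,s):
    p=ctrl.camera_params("wrist");K=p["intrinsics"];M=p["mount"];R=s["orientation"]
    a=np.array([(u-K[0,2]),(v-K[1,2])])/K[0,0];th=np.hypot(*a);q=np.r_[a/th*np.sin(th),np.cos(th)]
    r=R@M[:3,:3]@q;o=s["eef_pos"]+R@M[:3,3]
    return o+r*(h-o[2])/r[2]
E
python3 - <<'E'
from h import *
s=ctrl.read_state();im=cv2.imread("pics/w1.png")[:,:,::-1].copy()
print("hinge",wray(181,61,.132,s),"stud",wray(388,73,.14,s),"end",wray(347,193,.132,s))
for c in((200,195),(359,198),(369,30)):print(wray(*c,.112,s).round(4))
m=masks(im)["yellow"];m[:, :165]=0;m[205:]=0
v,u=np.nonzero(m);W=np.array([wray(a,b,.132,s)[:2] for a,b in zip(u,v)]).astype(np.float32)*1000
r=cv2.minAreaRect(W);print(r,cv2.boxPoints(r))
for a in("red",):
    v,u=np.nonzero(masks(im)[a]&(np.indices(m.shape)[0]<205));print(u.mean(),v.mean(),wray(u.mean(),v.mean(),.19,s))
E
```

```text
hinge [0.60639057 0.06544201 0.132     ] stud [ 0.59918146 -0.15534982  0.14      ] end [ 0.46318509 -0.11618308  0.132     ]
[0.4549 0.0515 0.112 ]
[ 0.4513 -0.1393  0.112 ]
[ 0.654  -0.1449  0.112 ]
((540.9156494140625, -21.456192016601562), (247.5207977294922, 27.428640365600586), 53.669795989990234) [[ 456.54684  -113.034676]
 [ 478.64377  -129.28444 ]
 [ 625.2844     70.12229 ]
 [ 603.1875     86.372055]]
303.1504761904762 153.29142857142858 [ 0.51497673 -0.05364177  0.19      ]
```

>>> servo_tool(
  steps=[
    [[1.5,0,0],[0,0,0],255],
    [[3,0,0],[0,0,0],255],
    [[4.2,0,0],[0,0,0],255],
    [[4.75,0,0],[0,0,0],255],
    [[4.75,0,0],[0,0,0],255],
    [[4.75,0,0],[0,0,0],255],
  ],
)

```text
time: 2.05
eef_pos: [0.4751, -0.0112, 0.1234]
orientation: [[-0.001, 1.0, 0.0], [0.001, 0.0, -1.0], [-1.0, -0.001, -0.001]]
ft_force: [0.3, -0.1, 0.5]
gripper_width: 0.0003
```

>>> servo_tool(
  steps=[
    [[0,0.4,0.35],[0,0,0],255],
    [[0,0.87,0.73],[0,0,0],255],
    [[0,1.2,1],[0,0,0],255],
    [[0,1.5,1.25],[0,0,0],255],
    [[0,1.78,1.47],[0,0,0],255],
    [[0,2.1,1.65],[0,0,0],255],
    [[0,2.4,1.8],[0,0,0],255],
    [[0,2.68,1.92],[0,0,0],255],
    [[0,2.95,2],[0,0,0],255],
    [[0,3.2,2.07],[0,0,0],255],
    [[0,3.4,2.12],[0,0,0],255],
    [[0,3.5,2.13],[0,0,0],255],
    [[0,3.5,2.13],[0,0,0],255],
  ],
)

```text
time: 3.35
eef_pos: [0.5795, -0.0751, 0.1231]
orientation: [[-0.003, 1.0, 0.0], [0.001, 0.0, -1.0], [-1.0, -0.003, -0.001]]
ft_force: [-7.4, -0.1, 1.8]
gripper_width: 0.0004
```

>>> servo_tool(
  steps=[
    [[0,0.1,0],[0,0,0],255],
    [[0,0.15,0],[0,0,0],255],
    [[0,0.15,0],[0,0,0],255],
    [[0,0.15,0],[0,0,0],255],
  ],
)

```text
time: 3.75
eef_pos: [0.5801, -0.0749, 0.123]
orientation: [[-0.013, 1.0, -0.0], [0.001, -0.0, -1.0], [-1.0, -0.013, -0.001]]
ft_force: [-40.1, 2.9, 17.6]
gripper_width: 0.0005
```

>>> servo_tool(
  steps=[
    [[0,-0.5,0],[0,0,0],255],
    [[0,-1,0],[0,0,0],255],
    [[-1,-1.2,0],[0,0,0],255],
    [[-2.5,-1.2,0],[0,0,0],255],
    [[-4,-1.2,0],[0,0,0],255],
    [[-4.5,-2.5,0],[0,0,0],255],
    [[-4.5,-3.5,0],[0,0,0],255],
    [[-4.5,-3.5,0],[0,0,0],255],
  ],
)

```text
time: 4.55
eef_pos: [0.4751, -0.075, 0.2606]
orientation: [[-0.011, 1.0, -0.0], [0.001, -0.0, -1.0], [-1.0, -0.011, -0.001]]
ft_force: [-0.5, 0.2, 0.2]
gripper_width: 0.0003
```

Run:
```python
from h import *
s=ctrl.read_state();print(s["time"],s["eef_pos"],s["ft_force"])
im,d=ctrl.get_image("wrist");cv2.imwrite("pics/w2.png",im[:,:,::-1]);np.save("w2p.npy",s,allow_pickle=True)
```

```text
4.55 [ 0.47510597 -0.07499113  0.26055091] [-0.46825278  0.20929036  0.16535267]
```

View pics/w2.png

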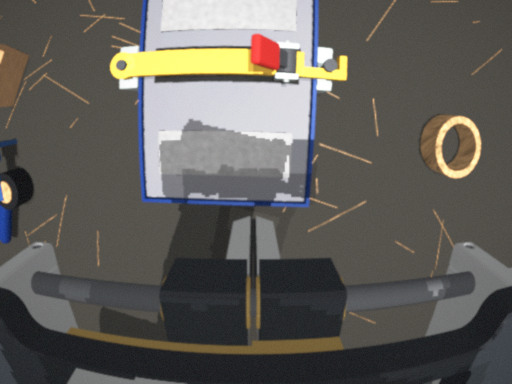

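Wrist view: the strap is across, with the stud head at (330,66) inside its notch and the end at (347,68). The push rose to 40 N at the stop. The lever is still up, its red tip at (265,50). Next I approach the lever's outer face.

>>> servo_tool(
  steps=[
    [[0,1,1],[0,0,0],255],
    [[0,2.2,1.83],[0,0,0],255],
    [[0,3.4,1.83],[0,0,0],255],
    [[0,4.23,1.83],[0,0,0],255],
    [[1,4.23,1.83],[0,0,0],255],
    [[1.9,4.23,1.83],[0,0,0],255],
    [[2.3,4.23,1.83],[0,0,0],255],
    [[2.3,4.23,1.83],[0,0,0],255],
    [[2.3,4.23,1.83],[0,0,0],255],
  ],
)

```text
time: 5.5
eef_pos: [0.6031, -0.1301, 0.1908]
orientation: [[-0.01, 1.0, -0.0], [0.001, -0.0, -1.0], [-1.0, -0.01, -0.001]]
ft_force: [-0.8, -0.3, 0.2]
gripper_width: 0.0005
```

>>> servo_tool(
  steps=[
    [[0.04,0,-0.4],[0,0,0],255],
    [[0.04,0,-0.84],[0,0,0],255],
    [[0.1,0,-1],[0,0,0],255],
    [[0.18,0,-1.14],[0,0,0],255],
    [[0.28,0,-1.3],[0,0,0],255],
    [[0.38,0,-1.43],[0,0,0],255],
    [[0.5,0,-1.55],[0,0,0],255],
    [[0.63,0,-1.67],[0,0,0],255],
    [[0.78,0,-1.77],[0,0,0],255],
    [[0.93,0,-1.85],[0,0,0],255],
    [[1.1,0,-1.92],[0,0,0],255],
    [[1.25,0,-1.97],[0,0,0],255],
    [[1.35,0,-2],[0,0,0],255],
    [[1.42,0,-2],[0,0,0],255],
    [[1.42,0,-2],[0,0,0],255],
    [[1.42,0,-2],[0,0,0],255],
  ],
)

```text
time: 7.1
eef_pos: [0.6024, -0.0703, 0.1479]
orientation: [[-0.011, 1.0, -0.001], [0.0, -0.001, -1.0], [-1.0, -0.011, -0.0]]
ft_force: [-0.5, -0.1, -0.2]
gripper_width: 0.0004
```

>>> servo_tool(
  steps=[
    [[0.05,0,0],[0,0,0],255],
    [[0.1,0,0],[0,0,0],255],
    [[0.1,0,0],[0,0,0],255],
  ],
)

```text
time: 7.4
eef_pos: [0.603, -0.0704, 0.147]
orientation: [[-0.008, 1.0, -0.001], [-0.0, -0.001, -1.0], [-1.0, -0.008, 0.0]]
ft_force: [-3.7, 1.7, 16.6]
gripper_width: 0.0003
```

Force rose to 16.6 N at the predicted height, so the lever is at its stop. I'll retreat upward and check.

>>> servo_tool(
  steps=[
    [[-1,0,0],[0,0,0],255],
    [[-2.5,0,0],[0,0,0],255],
    [[-4,-1,0],[0,0,0],255],
    [[-4.3,-2.5,0],[0,0,0],255],
    [[-4.3,-4,0],[0,0,0],255],
    [[-4.3,-5,0],[0,0,0],255],
    [[-4.3,-5,0],[0,0,0],255],
    [[-4.3,-5,0],[0,0,0],255],
  ],
)

```text
time: 8.2
eef_pos: [0.4541, -0.0705, 0.2776]
orientation: [[-0.007, 1.0, -0.001], [-0.0, -0.001, -1.0], [-1.0, -0.007, 0.0]]
ft_force: [0.3, -0.2, 0.4]
gripper_width: 0.0003
```

Run:
```python
from h import *
s=ctrl.read_state();print(s["time"],s["eef_pos"],s["ft_force"])
im,d=ctrl.get_image("wrist");cv2.imwrite("pics/w3.png",im[:,:,::-1])
print("hinge->stud line; red px:");m=masks(im)["red"];m[205:]=0;v,u=np.nonzero(m);print(u.min(),u.max(),v.min(),v.max())
im,d=ctrl.get_image("side");B=np.zeros(d.shape,bool);B[150:260,200:325]=1
P=pts("side",im,d,masks(im)["red"]&B);print(len(P),P.min(0),P.max(0))
P=pts("side",im,d,masks(im)["yellow"]&B);print(len(P),P.min(0),P.max(0))
```

```text
8.2 [ 0.45405596 -0.07046774  0.27757667] [ 0.26291798 -0.23834614  0.37976828]
hinge->stud line; red px:
225 264 32 54
78 [ 0.59114493 -0.08102337  0.14235303] [ 0.61430791 -0.03892107  0.15326294]
78 [ 0.58850785 -0.17216035  0.12961993] [0.61600552 0.08096087 0.13720306]
```

View pics/w3.png

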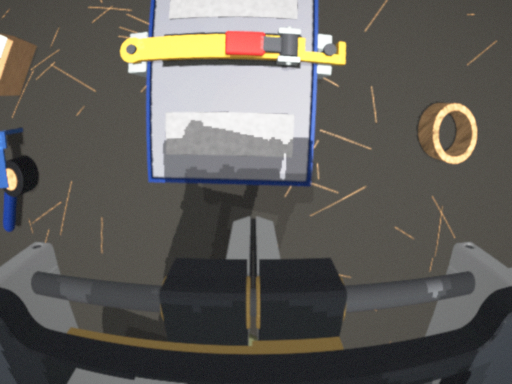

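The wrist view shows the lever lying along the strap at (225–264, 32–54) and the stud at (332,50) in the notch. The side depth puts the red surface between 0.142 and 0.153 m, so it is flat. The robot is clear, so I'm handing in.

```bash
python3 -c "
from rig import ctrl
print(ctrl.hand_in())"
```

```text
the job is handed in; nothing more can be done
None
```

I swung the strap across the lid until it reached its stop, pushed the cam lever down to its stop, backed the arm clear and handed the job in at about 8.3 s. The hand-in gave no verdict.

- **Strap:** the push rose to about 40 N at the stop, against the 1–2 N it takes to turn. That is more than I intended, but it was on the finger tips, not on the arm or gripper body. The last wrist picture shows the stud inside the strap's notch.
- **Lever:** the push rose to 16.6 N with the fingertips at 0.147 m, about the height I had worked out for fully down. The side camera's depth put the lever's surface between 0.142 and 0.153 m. Its top is up to 4 mm above the expected 0.149 m and below the roughly 0.157 m that 1.38 rad would give. I put the difference down to depth noise.
- **Lid and loose items:** the lid looked in place in its rim in the last picture. The arm was never lowered near the tape roll, carton or tape gun. I did not measure any of their final positions.
- **Robot:** it finished about 0.28 m above the table with roughly 0 N on the wrist.

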